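Hang the elephant master in the mould box for pouring

ROBOT

A 6-joint arm with a two-finger parallel gripper is mounted at the origin on the work surface. World frame = base frame: x ahead of the robot, y to its left, z up, the work surface at z = 0. Lengths are in mm, angles in rad, forces in N, time in s.
With the tool pointing down it reaches from about 350 to 875 mm from the base axis. Payload 4.2 kg.
Tool frame: the origin (TCP) lies on the mounting face of the last link; the fingertips stand 173 mm ahead of it and the grasp point (between the pads) lies 155 mm ahead of it; z points along the fingers, y is the line along which they close (so a half turn about z gives the same grasp; the last joint's range is limited). The gripper opens to 85 mm and grips with 20 to 120 N. Pads are 22 mm wide; open, the fingers measure 114 mm over their backs; the gripper's body (76 mm by 85 mm) begins 54 mm behind the grasp point. The pads swing forward as they close: fully open they stand 13 mm farther back than shut.
Start: joints at [-1.027, 0.385, 0.008, 0, -1.194, -0.259], TCP at [175.62, -599.798, 404.712] pointing down, gripper open.
Joint ranges: [-3.14, 3.14], [-1.21, 2.06], [-1.07, 1.41], [-3.16, 2.05], [-2.99, -0.16], [-3.1, 3.1]. Speed limits (rad/s): [2.79, 2.79, 3.14, 3.14, 3.14, 3.14].

INTERFACE

Orientations are given as a unit quaternion [x, y, z, w].
In Python, from bench import arm gives the robot as it stands.
- The arm moves only by the tool carry_out, never from a script. Its argument "rows" is a list of rows, each a list of 7 numbers: the shift along the tool's x, y, z as a fraction of full scale, then the turn, a rotation vector about the tool's x, y, z as a fraction of full scale, then the opening, from -1 (shut) to 1 (fully open). A call has 1 to 12 rows; each row is the pose to reach, as a shift and turn from the pose commanded when the call began, along the tool's axes at that moment, turning the shorter way round; what a row does not reach only later rows make up. Full scale, the value 1, is 20 cm for a shift and pi rad for a turn. A row lasts 1/8 s, in which the tool goes at most 62.5 mm and 10.7 degrees, less where a joint would pass 70% of its speed; a pose out of reach is approached as far as the arm can. A call with a number of a shift or a turn outside -1 to 1 is refused whole. A call with a gripper value outside its range is refused whole. The fingers move at their own pace and stop on an object; the grip force is fixed at half the most. Time passes only in rows, so rows that repeat a pose let the fingers close. It gives the time, the measured TCP pose, the force, the opening and the grip force at its end, in the units of the state.
- arm.read_state(): the state, without advancing time (a new reading comes with each control period).
- arm.get_image(name): name is "scene" or "top" or "wrist"; returns (picture, depth): 384x512x3 uint8, red, green, blue; 384x512 float32, mm along the optical axis (not along the pixel's ray), 0 where there is no reading.
- arm.calibration(name): a dict with "mtx" (3x3 intrinsics, pixels), "k1" (the pictures are not rectified: a ray, as slopes to the right and down, at radius r is drawn at 1 + k1 r^2 times it, then the intrinsics apply), "cam_to_world" (4x4, takes a point from camera to world coordinates). Camera axes: x right, y up, looking along -z (the intrinsics and any distortion apply to the point x, -y, -z); pixel columns grow to the right and rows downward; lengths in mm; the calibration is good to about 2 mm. A picture is of the moment at which its call begins: read the wrist's pose just before it. calibration takes no time and is no camera call; for the wrist camera it gives the pose at the moment of the call.
- arm.job_done(): hands the job in; it is judged then, once.
The state is a dict: "clock": time; "joints": joint angles; "joint_vel": joint speeds; "joint_efforts": joint torques, N m; "position": TCP position; "ee_rot": TCP orientation; "contact_force": force on the tool from outside, world axes, zero at the start; "wrist_torque": the same for the moment, N m; "gripper_width": finger opening in mm; "grasp_force": force on a finger pad.
Only numpy, scipy, OpenCV 4.12 (cv2) and the standard library are available. Lean on these libraries where they do the work, as an engineer would, in place of code of your own. Each camera call takes 0.05 s, during which the arm holds its last target. There are 200 camera calls.

TASK

Take the carved wooden elephant by the batten that stands on its back, carry it over the things that stand between and over the walls of the mould box, and lower it into the middle of the box, upright and lengthwise with it (head to either end), until its feet hover about one centimetre above the box's floor. Do not bump the mould box with anything on the way, and leave the cups, the bottle and the finished plaster cast where they stand. Finish while holding the elephant there, still and touching neither floor nor walls, so that I can pour the rubber round it: do not put it down or let go.

Things in the scene. Friction and masses are not known exactly. Their poses are not given: they have to be found in the camera images.
- master_mid (a point): the master: a carved brown wooden elephant on its four feet, 115 mm long (x, head to +x), 60 mm wide over the ears (y), 71 mm high, 0.11 to 0.22 kg, with a pale batten upright on its back (the other elephant has none); with the batten it is 160 mm high. The point lies on the batten's axis, 80 mm above the soles, midway along the elephant's length and width. z up. It starts standing on the bench
- batten_top (a point): centre of the top end of the batten glued on the master's back, 160 mm above the soles; the batten is square-edged, 18 mm (along the elephant, x) by 24 mm (across it, y), and its top 85 mm stand clear of the elephant. The master balances within 10 mm of its axis
- box_floor (a point): the mould box, fixed: four upright plywood boards 12 mm thick round an open-topped cavity 160 mm (x) by 110 mm (y), on a base board 236 x 186 x 12 mm; at each corner one board runs 30 mm past the cavity. The point is the middle of the cavity's floor, 12 mm above the bench; the boards' top edges are 95 mm above it. x lies along the cavity's length, z up
- cast_mid (a point): bystander: a finished white plaster cast of the same elephant, without batten, 115 mm long (x, head to +x), 60 mm wide over the ears (y), 71 mm high; the point lies half-way up, 35 mm above its soles
- cup1_mid (a point): bystander: a clear mixing cup, 60 mm across the rim and 75 mm high, standing in the tray; the point lies on its axis, half-way up
- cup2_mid (a point): bystander: a second cup of the same size in the same tray; the point lies on its axis, half-way up
- tray: a shallow white plastic tray, fixed to the bench, 150 mm (x) by 100 mm (y), 20 mm high, with the two cups in it; the point lies under its centre
- bottle_mid (a point): bystander: an amber bottle with black cap, 58 mm across and 125 mm high; the point lies on its axis, half-way up
Things that resemble listed ones, but are neither listed nor needed, are in the scene too. Of the things that look like the part that bears master_mid, take the one that is nearest to the robot's base at the start.

How it is judged (in metres and radians):
On the way:
1. the master is carried with its soles above the height of the mould box's walls (height (world z) of master_mid above 0.187 m), for 0.1 s.
At the end, for the whole second after the job is handed in: held by the fingers, at rest in the box: within 12 mm of its centre, 0.12 rad of its length (either way round) and 0.09 rad of upright, soles 4 to 18 mm above the floor, touching neither floor nor walls; cups, bottle and cast within 15 mm of where they stood (horizontal distance between master_mid and box_floor below 0.012 m and angle between the x axis of master_mid and the x axis of box_floor, either way round below 0.12 rad and angle between master_mid's own z axis and vertical below 0.09 rad and z of master_mid in the frame of box_floor between 0.084 and 0.098 m and contact force between master and mould_box below 0.05 N and contact force between the fingers and master above 1 N and linear speed of master below 0.02 m/s and angular speed of master below 0.15 rad/s and distance of each of cast_mid, cup1_mid, cup2_mid, bottle_mid from where it was at the start of the episode below 0.015 m); the arm keeps its last pose, push and grip.
It fails at once if the mould box is bumped (more than 1 N) (contact force between anything else and mould_box above 1 N).
It fails at once if the finished cast is disturbed (moved more than 15 mm) (distance of cast_mid from where it was at the start of the episode above 0.015 m).
It fails at once if a mixing cup is disturbed (moved more than 15 mm) (distance of cup1_mid from where it was at the start of the episode above 0.015 m).
It fails at once if a mixing cup is disturbed (moved more than 15 mm) (distance of cup2_mid from where it was at the start of the episode above 0.015 m).
It fails at once if the bottle is disturbed (moved more than 15 mm) (distance of bottle_mid from where it was at the start of the episode above 0.015 m).
It also fails if it takes over 43 s, if anything falls off the work surface, if the arm or the gripper's body presses on something with over 40 N, if the wrist force passes 120 N, or if a joint passes its speed limit or range.

## Working session

There is one attempt and no reset: what is moved stays moved. The work goes in short steps, Python scripts to look and compute and a tool call to move; the robot and the scene stay as the last step left them, time stands still between calls to the robot, and variables do not carry over. Pictures are saved under pics/ and viewed, at most 10 in all, crops included, and the job is handed in when it is done.

Besides the shell and the picture viewer there is one more tool, called after "Call:" as name([rows], argument=value, ...), one row to a line, values as JSON. carry_out: Moves the arm, as the interface text tells. Its arguments: {"type":"object","properties":{"rows":{"type":"array"}},"required":["rows"]}

```bash
ls; mkdir -p pics; cat > h.py <<'E'
import numpy as np, cv2
from bench import arm
def points(name):
    c=arm.calibration(name); im,d=arm.get_image(name)
    K=np.array(c["mtx"],float);T=np.array(c["cam_to_world"],float);k=c["k1"]
    v,u=np.mgrid[0:384,0:512]
    p=cv2.undistortPoints(np.stack([u,v],-1).reshape(-1,1,2).astype(float),K,np.array([k,0,0,0.])).reshape(384,512,2)
    P=np.stack([p[...,0]*d,-p[...,1]*d,-d],-1)@T[:3,:3].T+T[:3,3]
    P[d==0]=np.nan
    return im,d,P,p,T
E
python3 - <<'E'
from h import *
s=arm.read_state();print(s)
for n in ["scene","top"]:
    im,d,P,p,T=points(n); print(n,T.round(3).tolist(),arm.calibration(n)["mtx"])
    cv2.imwrite(f"pics/{n}.png",im[...,::-1]); np.savez(f"{n}.npz",im=im,d=d,P=P)
a=cv2.imread("pics/scene.png");b=cv2.imread("pics/top.png")
cv2.imwrite("pics/s1.png",cv2.resize(a,(800,600)));cv2.imwrite("pics/t1.png",cv2.resize(b,(800,600)))
E
```

```text
pics
{'clock': 0.0, 'joints': array([-1.02740647e+00,  3.85564081e-01,  6.62146279e-03, -4.96117636e-04,
       -1.19396942e+00, -2.58555847e-01]), 'joint_vel': array([ 0.00124806,  0.00105108, -0.00010291, -0.0006125 ,  0.00034222,
        0.00024639]), 'joint_efforts': array([-8.30057361e-04, -3.92287874e+01,  1.88397700e+01,  4.18613791e+00,
       -4.67050209e-03,  6.64499368e-06]), 'position': array([ 175.57573153, -599.62145426,  403.61533699]), 'ee_rot': array([-1.41845382e-01,  9.89888234e-01,  1.06393871e-03, -2.00626167e-04]), 'contact_force': array([-0.40738958,  0.03941388, -0.4375358 ]), 'wrist_torque': array([-0.00554399,  0.01210221,  0.00799825]), 'grasp_force': 0.0, 'gripper_width': 85.49114368369067}
scene [[0.467, -0.662, 0.586, 1371.776], [0.884, 0.355, -0.303, -446.016], [-0.008, 0.659, 0.752, 1095.313], [0.0, 0.0, 0.0, 1.0]] [[497.97468361   0.         263.28374707]
 [  0.         497.97468361 185.78875471]
 [  0.           0.           1.        ]]
top [[0.008, 0.999, -0.038, 547.359], [-1.0, 0.008, 0.011, -57.9], [0.011, 0.038, 0.999, 982.175], [0.0, 0.0, 0.0, 1.0]] [[374.41547219   0.         252.21279129]
 [  0.         374.41547219 195.60573422]
 [  0.           0.           1.        ]]
```

View pics/s1.png

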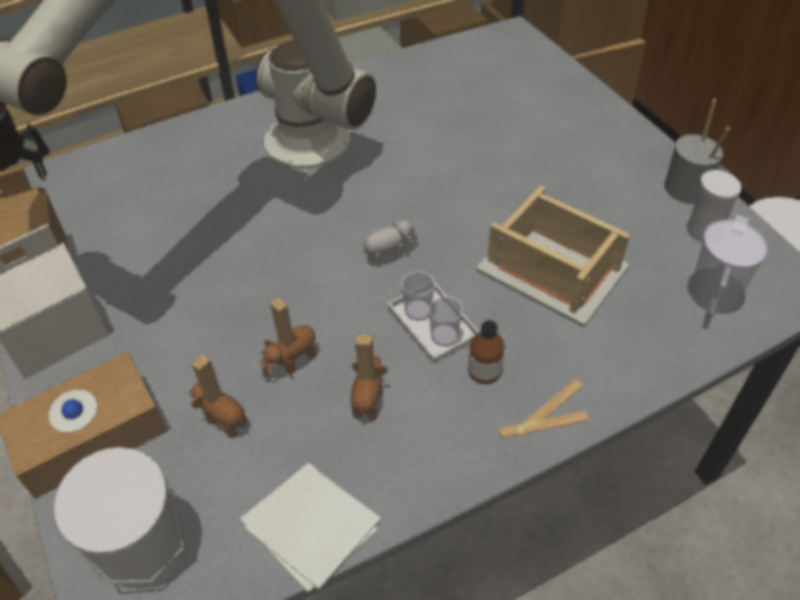

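View pics/t1.png

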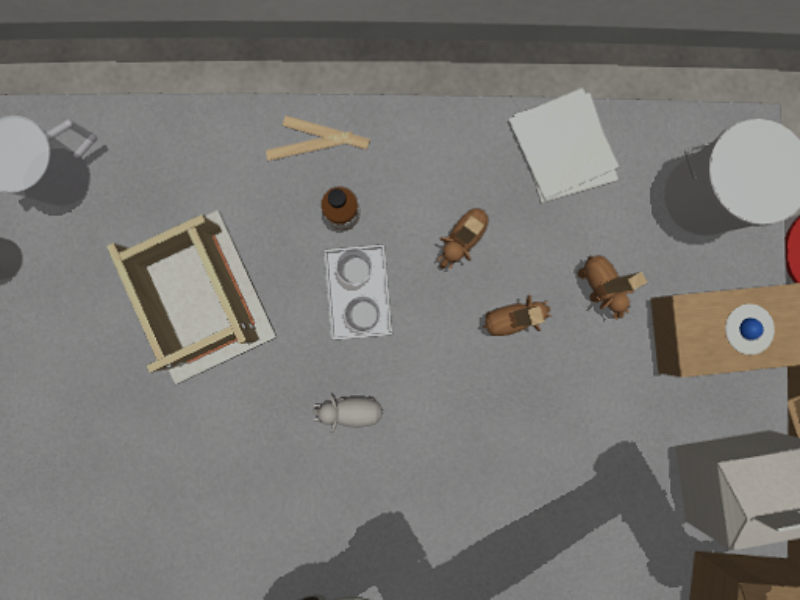

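The scene and top views show three brown elephants with battens, at about (520,318), (465,237) and (605,285) in the enlarged top view. The first looks nearest the base. The box is near (190,295), the cups at (355,267) and (362,315), the bottle at (340,205) and the cast at (350,411).

```bash
python3 - <<'E'
from h import *
z=np.load("top.npz");P=z["P"];im=z["im"]
def comps(m,mn=25,label=""):
    n,l,st,c=cv2.connectedComponentsWithStats(m.astype(np.uint8))
    for i in range(1,n):
        if st[i,4]<mn: continue
        q=P[l==i]; r=cv2.minAreaRect(q[:,:2].astype(np.float32))
        print(label,st[i,4],"px",c[i].round(0)," med",np.median(q,0).round(1),"rect",np.round(r[0],1),np.round(r[1],1),round(r[2],1),"zmax",q[:,2].max().round(1), "dist",np.hypot(*np.median(q,0)[:2]).round())
Z=P[...,2]
hsv=cv2.cvtColor(im,cv2.COLOR_RGB2HSV)
reg=(P[...,0]>250)&(P[...,0]<900)&(P[...,1]<500)&(P[...,1]>-450)
comps(reg&(Z>148)&(Z<172),10,"batt")
comps(reg&(Z>12)&(Z<90)&(P[...,1]<0),60,"low")
bx=(P[...,1]>60)&(P[...,1]<400)&reg&(P[...,0]>350)
comps(bx&(Z>97)&(Z<116),60,"boxtop")
comps(bx&(Z>5)&(Z<22),60,"base")
comps(bx&(Z>25)&(Z<150),60,"mid")
E
```

```text
batt 96 px [303. 144.]  med [ 694.5 -178.6  159.2] rect [ 695.4 -179.1] [23.6 18.2] 53.5 zmax 163.5 dist 717.0
batt 97 px [407. 179.]  med [ 618.8 -412.1  158.1] rect [ 619.1 -413.6] [17.9 23.4] 31.2 zmax 162.3 dist 744.0
batt 92 px [342. 202.]  med [ 566.5 -265.5  158.9] rect [ 567.3 -265.8] [24.1 18. ] 15.6 zmax 162.5 dist 626.0
low 82 px [227. 133.]  med [734.4  -4.5  77.2] rect [739.4  -4.8] [ 9.5 38.9] 89.7 zmax 89.9 dist 734.0
low 504 px [296. 153.]  med [ 686.5 -171.4   58.9] rect [ 693.1 -181.3] [ 56.3 114.3] 46.4 zmax 87.8 dist 708.0
low 275 px [238. 178.]  med [646.5 -29.9  20.8] rect [609.3 -31.7] [150.4  61.5] 0.5 zmax 81.7 dist 647.0
low 684 px [387. 182.]  med [ 619.8 -403.1   59.4] rect [ 619.1 -414.8] [112.8  55.4] 20.4 zmax 90.0 dist 739.0
low 178 px [234. 200.]  med [578.1 -23.7  64.1] rect [569.8 -23. ] [45.5 55.9] 89.5 zmax 81.7 dist 579.0
low 491 px [327. 203.]  med [ 565.8 -249.5   59.5] rect [ 568.7 -265.4] [ 46.7 109.2] 23.6 zmax 88.8 dist 618.0
low 343 px [233. 263.]  med [416.9 -22.2  59.9] rect [415.1 -25.6] [51.7 43.8] 89.1 zmax 68.9 dist 417.0
boxtop 1673 px [112. 187.]  med [596.6 266.  106.5] rect [597.7 261.6] [207.1 152.7] 20.3 zmax 111.3 dist 653.0
base 1521 px [147. 198.]  med [566.1 202.9  12. ] rect [598.4 261.9] [237.6 186.4] 25.8 zmax 21.9 dist 601.0
base 1999 px [119. 189.]  med [598.8 277.   12.1] rect [598.8 275.5] [151.5  88.2] 25.7 zmax 22.0 dist 660.0
mid 3399 px [114. 186.]  med [603.6 278.1  95.8] rect [597.9 260.9] [207.3 154.2] 20.3 zmax 111.3 dist 665.0
```

Call:
carry_out([
  [-0.2,0.09,0,0,0,0,1],
  [-0.45,0.2,0,0,0,0,1],
  [-0.7,0.31,0,0,0,0,1],
  [-0.95,0.42,0,0,0,0,1],
])

```text
clock: 0.6
position: [335.4, -464.5, 404.3]
ee_rot: [-0.142, 0.99, 0.0, -0.0]
contact_force: [0.2, -0.4, 0.2]
gripper_width: 85.4
grasp_force: 0.0
```

Call:
carry_out([
  [-0.25,0.11,0,0,0,0,1],
  [-0.5,0.22,0,0,0,0,1],
  [-0.7,0.31,0,0,0,0,1],
  [-0.8,0.36,0,0,0,0,1],
  [-0.8,0.36,0,0,0,0,1],
  [-0.8,0.36,0,0,0,0,1],
])

```text
clock: 1.35
position: [467.1, -352.2, 404.5]
ee_rot: [-0.141, 0.99, 0.0, -0.0]
contact_force: [0.4, -0.4, -0.2]
gripper_width: 85.7
grasp_force: 0.0
```

```bash
python3 - <<'E'
from h import *
s=arm.read_state();print(s["clock"],s["position"],s["ee_rot"],s["joints"])
im,d,P,p,T=points("wrist");print(T.round(2).tolist())
np.savez("w1.npz",im=im,P=P,d=d)
cv2.imwrite("pics/w1.png",im[...,::-1])
Z=P[...,2]
m=(Z>150)&(Z<170)
n,l,st,c=cv2.connectedComponentsWithStats(m.astype(np.uint8))
for i in range(1,n):
    if st[i,4]<100: continue
    q=P[l==i]; print(st[i,4],c[i],np.median(q,0),cv2.minAreaRect(q[:,:2].astype(np.float32)))
    mu=q[:,:2].mean(0);w,v=np.linalg.eigh(np.cov((q[:,:2]-mu).T));print(mu,np.degrees(np.arctan2(v[1,1],v[0,1])))
E
```

```text
1.35 [ 467.08310964 -352.22841409  404.51855774] [-1.41490992e-01  9.89939480e-01  1.62070493e-04 -3.14216672e-04] [-3.69439639e-01  3.17143625e-01 -9.38402141e-02  2.71413832e-05
 -1.16051915e+00 -9.17432709e-01]
[[-0.28, -0.91, -0.31, 386.96], [0.96, -0.27, -0.09, -374.85], [0.0, -0.32, 0.95, 373.76], [0.0, 0.0, 0.0, 1.0]]
512 [308.0625     316.43359375] [ 563.05290538 -268.18529677  159.5773747 ] ((566.3524169921875, -266.78509521484375), (24.47284507751465, 18.05738639831543), 17.20140266418457)
[ 564.13648538 -268.08870003] -167.3199729469966
```

View pics/w1.png

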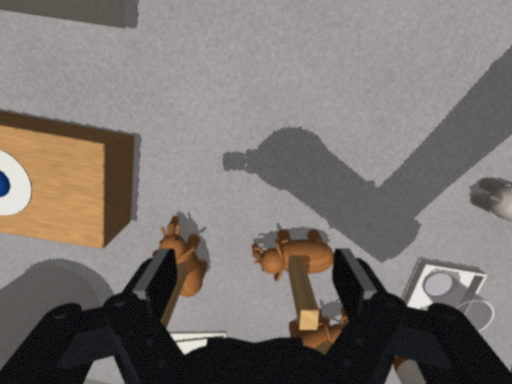

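The wrist view shows the master's batten top at (308,318) with the head towards the left. The fingers already line up with the batten, so no turn is needed.

Call:
carry_out([
  [-0.2,0.09,0,0,0,0,1],
  [-0.4,0.18,0,0,0,0,1],
  [-0.55,0.25,0,0,0,0,1],
  [-0.6,0.273,0,0,0,0,1],
  [-0.6,0.273,0,0,0,0,1],
  [-0.6,0.273,0.1,0,0,0,1],
  [-0.6,0.273,0.25,0,0,0,1],
  [-0.6,0.273,0.4,0,0,0,1],
  [-0.6,0.273,0.52,0,0,0,1],
  [-0.6,0.273,0.58,0,0,0,1],
  [-0.6,0.273,0.58,0,0,0,1],
  [-0.6,0.273,0.58,0,0,0,1],
])

```text
clock: 2.9
position: [567.7, -266.1, 290.0]
ee_rot: [-0.142, 0.99, -0.001, 0.001]
contact_force: [0.9, 0.3, 0.1]
gripper_width: 85.4
grasp_force: 0.0
```

Call:
carry_out([
  [0,0,0,0,0,0,0],
  [0,0,0,0,0,0,-0.5],
  [0,0,0,0,0,0,-1],
  [0,0,0,0,0,0,-1],
  [0,0,0,0,0,0,-1],
  [0,0,0,0,0,0,-1],
  [0,0,0,0,0,0,-1],
  [0,0,0,0,0,0,-1],
])

```text
clock: 3.9
position: [567.5, -265.6, 288.7]
ee_rot: [-0.142, 0.99, -0.0, 0.0]
contact_force: [0.3, 0.7, -0.2]
gripper_width: 17.7
grasp_force: 62.2
```

Gripped at 17.7 mm with 62 N. Lifting.

Call:
carry_out([
  [0,0,-0.05,0,0,0,-1],
  [0,0,-0.15,0,0,0,-1],
  [0,0,-0.27,0,0,0,-1],
  [0,0,-0.39,0,0,0,-1],
  [0,0,-0.51,0,0,0,-1],
  [0,0,-0.63,0,0,0,-1],
  [0,0,-0.73,0,0,0,-1],
  [0,0,-0.79,0,0,0,-1],
  [0,0,-0.8,0,0,0,-1],
  [0,0,-0.8,0,0,0,-1],
])

```text
clock: 5.15
position: [567.4, -265.6, 447.9]
ee_rot: [-0.142, 0.99, 0.0, -0.001]
contact_force: [-0.4, 0.4, -1.2]
gripper_width: 16.8
grasp_force: 62.0
```

```bash
cat >> h.py <<'E'
from scipy.spatial.transform import Rotation as R
def delta(target,yaw_y=None):
    "fractions to reach TCP target (mm) with tool y at world angle yaw_y (deg), pointing down"
    s=arm.read_state();r=R.from_quat(s["ee_rot"])
    print("clock",s["clock"],"pos",s["position"].round(1),"w",s["gripper_width"],s["grasp_force"],"j",s["joints"].round(2))
    print("shift",(r.inv().apply(np.array(target)-s["position"])/200).round(3))
    if yaw_y is not None:
        a=np.radians(yaw_y);y=np.array([np.cos(a),np.sin(a),0]);z=np.array([0,0,-1.]);g=R.from_matrix(np.stack([np.cross(y,z),y,z],1))
        print("turn",((r.inv()*g).as_rotvec()/np.pi).round(4))
E
python3 - <<'E'
from h import *
delta([598.4,261.8,449],205.7)
im,d,P,p,T=points("scene"); cv2.imwrite("pics/s2.png",im[60:300,100:420,::-1].repeat(2,0).repeat(2,1))
E
```

```text
clock 5.15 pos [ 567.4 -265.6  447.9] w 16.844684859988135 61.970157623291016 j [-0.18  0.36  0.08 -0.   -1.29 -1.11]
shift [-0.889  2.487 -0.004]
turn [ 0.0006  0.     -0.5522]
```

View pics/s2.png

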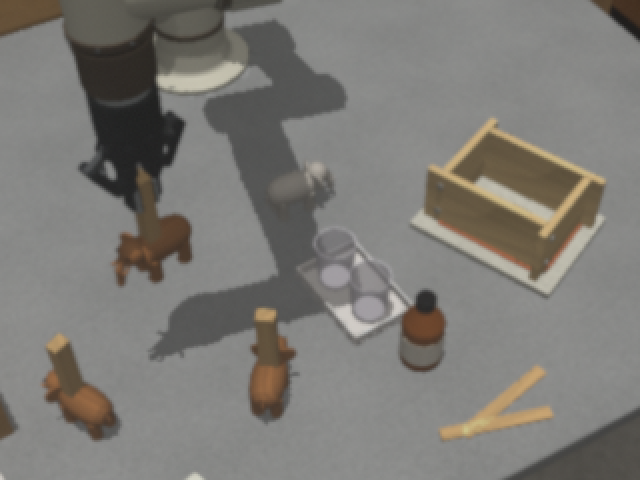

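The crop shows the master lifted and hanging upright at (150,230), with its neighbours untouched. Now carrying it.

Call:
carry_out([
  [-0.02,0.05,0,0,0,0,-1],
  [-0.05,0.15,0,0,0,0,-1],
  [-0.1,0.28,0,0,0,0,-1],
  [-0.15,0.42,0,0,0,0,-1],
  [-0.2,0.56,0,0,0,0,-1],
  [-0.25,0.7,0,0,0,0,-1],
  [-0.3,0.84,0,0,0,0,-1],
  [-0.35,0.98,0,0,0,0,-1],
])

```text
clock: 6.2
position: [579.2, -55.5, 448.7]
ee_rot: [-0.142, 0.99, 0.0, -0.0]
contact_force: [1.0, -0.0, -1.2]
gripper_width: 17.3
grasp_force: 62.0
```

Call:
carry_out([
  [-0.05,0.14,0,0,0,-0.03,-1],
  [-0.1,0.28,0,0,0,-0.07,-1],
  [-0.15,0.42,0,0,0,-0.11,-1],
  [-0.2,0.56,0,0,0,-0.15,-1],
  [-0.25,0.7,0,0,0,-0.19,-1],
  [-0.3,0.82,0,0,0,-0.23,-1],
  [-0.33,0.92,0,0,0,-0.27,-1],
  [-0.35,0.97,0,0,0,-0.3,-1],
  [-0.35,0.98,0,0,0,-0.32,-1],
  [-0.35,0.98,0,0,0,-0.32,-1],
])

```text
clock: 7.45
position: [591.0, 151.2, 448.6]
ee_rot: [-0.602, 0.799, 0.0, -0.0]
contact_force: [-0.4, 1.0, -0.8]
gripper_width: 17.3
grasp_force: 61.9
```

```bash
python3 - <<'E'
from h import *
delta([598.4,261.8,449],205.7)
E
```

```text
clock 7.45 pos [591.  151.2 448.6] w 17.278353675927196 61.89346432685852 j [ 0.52  0.33  0.04 -0.   -1.28 -0.8 ]
shift [-0.542  0.117 -0.002]
turn [ 1.000e-04  0.000e+00 -2.318e-01]
```

Call:
carry_out([
  [-0.05,0.01,0,0,0,-0.02,-1],
  [-0.13,0.03,0,0,0,-0.06,-1],
  [-0.22,0.05,0,0,0,-0.1,-1],
  [-0.31,0.067,0,0,0,-0.14,-1],
  [-0.4,0.086,0,0,0,-0.18,-1],
  [-0.48,0.104,0,0,0,-0.21,-1],
  [-0.53,0.114,0,0,0,-0.23,-1],
  [-0.542,0.117,0,0,0,-0.232,-1],
  [-0.542,0.117,0,0,0,-0.232,-1],
  [-0.542,0.117,0,0,0,-0.232,-1],
])

```text
clock: 8.7
position: [599.2, 260.2, 448.8]
ee_rot: [0.846, -0.533, 0.0, 0.0]
contact_force: [-0.3, -0.3, -1.1]
gripper_width: 17.1
grasp_force: 61.8
```

```bash
python3 - <<'E'
from h import *
delta([598.4,261.8,449],205.7)
im,d,P,p,T=points("top");np.savez("t3.npz",im=im,P=P)
a=im[90:300,20:260,::-1].repeat(3,0).repeat(3,1)
s,_,Ps,_,_=points("scene");np.savez("s3.npz",im=s,P=Ps)
b=s[60:240,260:460,::-1].repeat(3,0).repeat(3,1)
cv2.imwrite("pics/s3.png",b)
E
```

```text
clock 8.7 pos [599.2 260.2 448.8] w 17.130473944307138 61.81660294532776 j [ 0.66  0.41  0.16  0.   -1.32 -0.21]
shift [-0.009 -0.    -0.001]
turn [-0.     -0.     -0.0005]
```

View pics/s3.png

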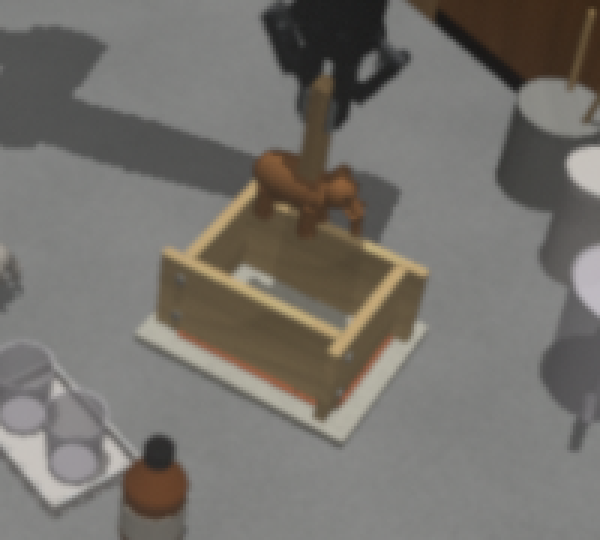

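The master hangs upright over the box, aligned lengthwise. I'll check its soles, its tilt and the box numerically.

```bash
python3 - <<'E'
from h import *
for n in ["s3","t3"]:
    z=np.load(n+".npz");P=z["P"];h=cv2.cvtColor(z["im"],cv2.COLOR_RGB2HSV)
    m=(abs(P[...,0]-599)<75)&(abs(P[...,1]-261)<75)&(P[...,2]>125)&(P[...,2]<330)&(h[...,1]>90)
    q=P[m];print(n,m.sum(),"zmin",np.percentile(q[:,2],[0,1,3,10]).round(1))
    b=q[q[:,2]<230]
    r=cv2.minAreaRect(b[:,:2].astype(np.float32));print("body",r)
    for lo in (240,255,270,285,300):
        t=q[(q[:,2]>lo)&(q[:,2]<lo+15)]
        if len(t)>5: print(lo,len(t),t.mean(0).round(1))
    Z=P[...,2]; reg=(P[...,0]>420)&(P[...,0]<780)&(P[...,1]>100)&(P[...,1]<420)
    for lo,hi in((5,20),(103,112)):
        k=reg&(Z>lo)&(Z<hi);print(lo,cv2.minAreaRect(P[k][:,:2].astype(np.float32)))
E
```

```text
s3 806 zmin [159.5 162.6 165.1 178. ]
body ((607.6611328125, 251.0618896484375), (102.95796203613281, 54.64508056640625), 46.186279296875)
240 30 [606.6 250.5 247.4]
255 24 [606.5 251.  262.2]
270 20 [604.6 248.6 277.1]
285 19 [605.  247.5 292.3]
300 23 [606.  246.6 308.6]
5 ((595.4688110351562, 253.15444946289062), (362.28765869140625, 299.4148254394531), 3.1403777599334717)
103 ((598.65380859375, 260.8179016113281), (208.98443603515625, 155.10055541992188), 19.790246963500977)
t3 1126 zmin [168.  172.7 183.3 206.2]
body ((600.2459106445312, 255.2230682373047), (111.06224822998047, 45.61827850341797), 18.011693954467773)
240 39 [601.3 249.4 247. ]
255 31 [603.2 248.6 262.5]
270 30 [604.5 248.8 277.6]
285 31 [602.4 248.4 293. ]
300 25 [601.5 247.5 307.6]
5 ((598.1859130859375, 254.34835815429688), (264.5089111328125, 317.9819641113281), 83.6819076538086)
103 ((597.4610595703125, 261.91229248046875), (206.92514038085938, 153.28057861328125), 20.29875946044922)
```

```bash
python3 - <<'E'
from h import *
a=np.radians(25.7);ex=np.array([np.cos(a),np.sin(a)]);ey=np.array([-ex[1],ex[0]])
for n in ["s3","t3"]:
    z=np.load(n+".npz");P=z["P"];h=cv2.cvtColor(z["im"],cv2.COLOR_RGB2HSV)
    m=(P[...,2]>240)&(P[...,2]<312)&(h[...,1]>60)&(abs(P[...,0]-599)<30)&(abs(P[...,1]-261)<30)
    q=P[m];L=np.c_[(q[:,:2]-[599.2,260.2])@ex,(q[:,:2]-[599.2,260.2])@ey,q[:,2]]
    for name,ax,ot in(("side",1,0),("front",0,1)):
        for s in(-1,1):
            c=9 if ax==0 else 12
            k=(abs(L[:,ax]-s*c)<4)&(abs(L[:,ot])<(7 if ot==0 else 10))
            if k.sum()<15: continue
            t=L[k];A=np.c_[t[:,ot],t[:,2]-275,np.ones(len(t))]
            x,*_=np.linalg.lstsq(A,t[:,ax],rcond=None);print(n,name,s,k.sum(),"yaw",x[0].round(3),"tilt",x[1].round(3),"at",x[2].round(1),"rms",np.std(t[:,ax]-A@x).round(2))
E
```

```text
s3 side -1 93 yaw 0.037 tilt -0.023 at -13.0 rms 1.54
s3 front 1 17 yaw -0.129 tilt -0.077 at 5.4 rms 1.12
t3 side -1 100 yaw -0.011 tilt 0.005 at -12.9 rms 0.55
t3 front -1 18 yaw 0.026 tilt 0.004 at -8.2 rms 0.25
```

The batten's tilt (about 0.005 rad) and yaw (about 0.01 rad) are good. Shifting −0.013 along tool x and lowering, the last part slowly.

Call:
carry_out([
  [-0.013,0,0.01,0,0,0,-1],
  [-0.013,0,0.04,0,0,0,-1],
  [-0.013,0,0.09,0,0,0,-1],
  [-0.013,0,0.14,0,0,0,-1],
  [-0.013,0,0.19,0,0,0,-1],
  [-0.013,0,0.24,0,0,0,-1],
  [-0.013,0,0.29,0,0,0,-1],
  [-0.013,0,0.34,0,0,0,-1],
  [-0.013,0,0.39,0,0,0,-1],
  [-0.013,0,0.43,0,0,0,-1],
  [-0.013,0,0.45,0,0,0,-1],
  [-0.013,0,0.45,0,0,0,-1],
])

```text
clock: 10.3
position: [598.2, 262.9, 358.5]
ee_rot: [0.847, -0.532, -0.0, 0.0]
contact_force: [0.3, -0.1, -2.2]
gripper_width: 17.3
grasp_force: 62.0
```

Call:
carry_out([
  [0,0,0.02,0,0,0,-1],
  [0,0,0.06,0,0,0,-1],
  [0,0,0.1,0,0,0,-1],
  [0,0,0.14,0,0,0,-1],
  [0,0,0.18,0,0,0,-1],
  [0,0,0.21,0,0,0,-1],
  [0,0,0.225,0,0,0,-1],
  [0,0,0.23,0,0,0,-1],
  [0,0,0.23,0,0,0,-1],
  [0,0,0.23,0,0,0,-1],
])

```text
clock: 11.55
position: [598.2, 262.9, 313.1]
ee_rot: [0.847, -0.532, 0.0, -0.0]
contact_force: [0.2, -0.6, -2.0]
gripper_width: 17.1
grasp_force: 62.0
```

```bash
python3 - <<'E'
from h import *
delta([598.0,262.5,311.7],205.7)
print(arm.read_state()["contact_force"])
im,d,P,p,T=points("top");s,_,Ps,_,_=points("scene")
a=im[110:260,30:230,::-1].repeat(3,0).repeat(3,1)
cv2.imwrite("pics/t4.png",a);cv2.imwrite("pics/s4.png",s[60:240,260:460,::-1].repeat(3,0).repeat(3,1))
for Q,I,n in((P,im,"top"),(Ps,s,"scene")):
    h=cv2.cvtColor(I,cv2.COLOR_RGB2HSV)
    rd=(h[...,1]>110)&(abs(Q[...,0]-598)<90)&(abs(Q[...,1]-262)<90)&(Q[...,2]>100)&(Q[...,2]<200)
    print(n,rd.sum(),np.nanmean(Q[rd],0))
E
```

```text
clock 11.55 pos [598.2 262.9 313.1] w 17.14424275771089 61.95439696311951 j [ 0.66  0.5  -0.04  0.   -1.03 -0.21]
shift [0.002 0.002 0.007]
turn [-0.0002  0.     -0.0001]
[ 0.18552725 -0.57968548 -2.04337611]
top 5 [613.86036636 257.05126032 135.94444442]
scene 2 [593.85531989 248.46341968 105.12770942]
```

View pics/t4.png

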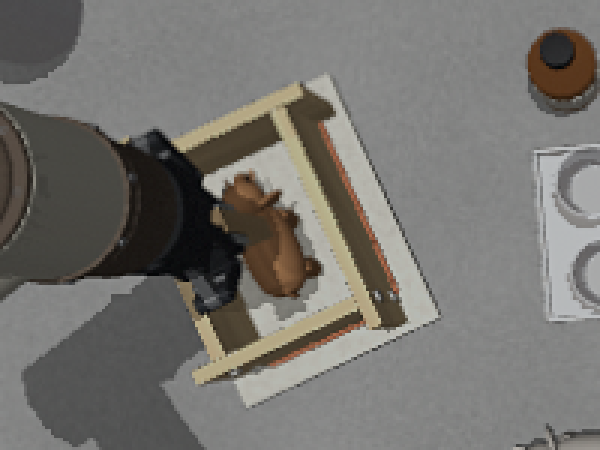

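View pics/s4.png

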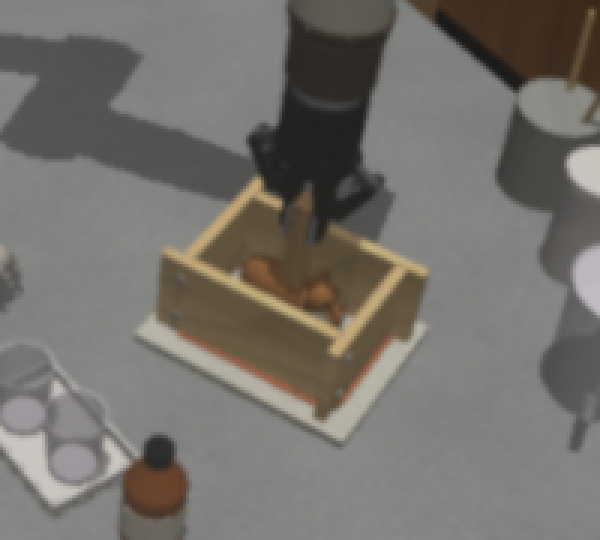

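The master sits centred in the box, clear of all four walls. Its soles are about 12 mm above the floor, and the wrist force reads only its weight. Handing in.

```bash
python3 -c "
from bench import arm
print(arm.job_done())"
```

```text
the job is handed in; nothing more can be done
None
```

I handed the job in with the elephant held still and upright in the middle of the mould box, lengthwise, its feet about 12 mm above the floor by my measurement and touching nothing; the hand-in returned no verdict.

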